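# Index the marked contact under the seating press and seat it

### The arm

A 6-joint arm with a two-finger parallel gripper is mounted at the origin on the work surface. World frame = base frame: x ahead of the robot, y to its left, z up, the work surface at z = 0. Lengths are in m, angles in rad, forces in N, time in s.
With the tool pointing down it reaches from about 0.275 to 0.875 m from the base axis. Payload 12.5 kg.
Tool frame: the origin (TCP) lies on the centre line of the jaws, within the pads' length; the fingertips stand r.finger_overhang ahead of it and the grasp point (between the pads) lies 3 mm ahead of it (r.finger_overhang is the distance from the TCP to the fingertips, in m); z points along the fingers, y is the direction in which the jaws open and shut (so a half turn about z gives the same grasp; the last joint's range is limited). The gripper opens to 85 mm and grips with 20 to 120 N. Pads are 22 mm wide; open, the fingers measure 114 mm over their backs; the gripper's body (76 mm by 85 mm) begins 54 mm behind the grasp point. The pads swing forward as they close: fully open they stand 13 mm farther back than shut.
Start: joints at [-1.34, 0.351, 1.652, -0, 1.139, -0.085], TCP at [0.171, -0.523, 0.253] pointing down, gripper open.
Joint ranges: [-2.75, 2.75], [-0.79, 2.1], [0.01, 2.65], [-1.57, 4.71], [0.07, 3.14], [-2.87, 2.87]. Speed limits (rad/s): [2.22, 2.22, 2.79, 3.14, 3.14, 3.14].

### API

Orientations are given as a unit quaternion [x, y, z, w].
In Python, from cell import r, optics gives the robot as it stands. The module is installed in compiled form; this text tells all that it offers. Calls block until the motion is done:
- r.move_to(position, orientation): joint-space move of the TCP to a pose.
- r.move_linear(position, rot=None, vel=0.15): straight line of the TCP; rot=None keeps the orientation; vel is the mean speed in m/s.
- r.set_joints(angles): joint-space move.
- r.set_gripper(opening, squeeze=None): opening from 0.0 (shut) to 1.0 (fully open); squeeze is the grip in N (None keeps the last); returns when the fingers have stopped.
- r.sleep(seconds).
- r.inverse_kinematics(position, orientation): joint angles nearest the present ones, or None.
- optics.get_image(name): name is "scene" or "side" or "wrist"; returns a dict with "pixels" (480x640x3 uint8, red, green, blue), "depth" (480x640 float32, m along the optical axis (not along the pixel's ray), 0 where there is no reading), "fx", "fy", "cx", "cy" (pixels), "camera_from_world" (4x4, takes a point from world to camera coordinates); the wrist camera has in their place "mount" (4x4, takes a point from camera to tool coordinates, whose origin is the TCP and whose axes are the flange's). Camera axes: x right, y down, z forward; pixel columns grow to the right and rows downward; lengths in m; the calibration is good to about 2 mm. A picture is of the moment at which its call begins: read the wrist's pose just before it.
A pose or a line that the arm cannot do raises r.PlanningError and nothing moves.
- r.hand_in(): hands the job in, once; it reports no verdict.
Readings, each from a call of its own:
- r.current_t(): time.
- r.current_q(): joint angles.
- r.current_qvel(): joint speeds.
- r.current_effort(): joint torques, N m.
- r.current_tool_pos(): TCP position.
- r.current_ee_rot(): TCP orientation.
- r.current_contact_force(): force on the tool from outside, world axes, zero at the start.
- r.current_torque(): the same for the moment, N m.
- r.current_opening(): opening from 0.0 (shut) to 1.0 (fully open).
Only numpy, scipy, OpenCV 4.12 (cv2) and the standard library are available. Lean on these libraries where they do the work, as an engineer would, in place of code of your own. Each camera call takes 0.05 s, during which the arm holds its last target. There are 200 camera calls.

### The job

The harness tester has flagged one badly seated contact, marked red, in the white connector clamped in the carriage of the hand press. Click the blue thumb lever down, one full stroke per notch and letting it spring right back each time, until the red contact stands exactly under the ram; then press the red T-handle all the way down to its stop, hold it there a moment and let it rise again. Feel for the end of each stroke and do not force the lever or the handle; the carriage cannot be fed back, so count the clicks and never bring the ram down on another contact, do not push the carriage by hand, and leave everything else on the bench where it lies.

Things in the scene. Friction and masses are not known exactly. Their poses are not given: they have to be found in the camera images.
- press: Cream hand press screwed to the bench (position, yaw vary). Origin: underside of its base plate, straight below the ram. x from its front (handle side) to its column, y along the rails towards the thumb lever, z up. Base plate x -60 to 70, y -95 to 115, 12 mm thick; column 26 x 34 mm at x 57 and overhanging head, 34 mm wide, up to 168 mm high.
- carriage: The carriage: aluminium plate 58 x 100 mm and on it the white 8-way connector, 24 x 66 mm, top 62 mm above the bench, contacts 8 mm apart along y. Contacts are brass; the seventh, counted from the end away from the thumb lever, is red. Origin on the bench below the connector's middle. Not to be pushed by hand.
- carriage_feed (a joint): Feed of the carriage in m, towards the press's -y (away from the thumb lever), forward only. A detent holds it in notches every 0.008 (0 to 0.056). At 0.048 the red contact is exactly under the ram and the red graduation on the carriage's front ledge meets the yellow pointer. Starts in one of the notches 0.008 to 0.032: two to five clicks needed.
- lever_angle (a joint): Angle of the thumb lever, rad: 0 fully up (its spring returns it), grows as the thumb bar is pressed. One full stroke feeds one notch, never two; let it up (below 0.05) before the next. Free play is set by an unseen screw and differs each time: at the bar the click comes 18 to 36 mm down, then 1 to 2 mm further a firm stop (3 to 4 N/mm).
- thumb_lever: Thumb lever: steel arm with a ribbed round blue thumb bar, 20 mm thick, 40 mm long along x, at the press's +y end; pivot along x at x -10, y 100, z 50 mm of the press; origin on it. Push at the bar: 1 to 2 N in the free play, up to 6 N, back to 3 to 4 N at the click, then steep: come to it slowly. 9 to 12 N makes sure of the stop; over 18 N bends the feed.
- lever_pad (a point): Middle of the thumb bar's top, where to press straight down: x -10, y 162, z 64 mm in the press's frame with the lever up, 62 mm out from the pivot. With the stroke it swings down, at most to 24 mm above the bench, and up to 10 mm in y towards the press. Nothing stands beside or above it.
- handle_angle (a joint): Angle of the press handle, rad: 0 up (its spring lifts it), 0.44 fully down, where it meets its stop; above 0.42 counts as fully down. It drives the ram down 12 mm.
- press_handle: Handle bar with the red T-grip, a round bar 22 mm thick and 70 mm long along the press's y axis, at the front of the press. Origin at its pivot, x 30, z 150 mm of the press, 120 mm from the grip. Pressing the grip down takes 4 N at the top, 6 N at the bottom, then meets a firm stop (about 4 N/mm); over 25 N strains the press.
- grip_top (a point): Top of the T-grip at its middle, where to press straight down: x -85, y 0, z 194 mm in the press's frame with the handle up. It goes down 52 mm to the stop and shifts less than 6 mm in x on the way.
- ram_tip (a point): Lower end of the steel ram blade (14 x 4 mm), straight above the press's origin, 69 mm above the bench when up.
- spare_connector_a: spare white 8-way connector, 24 x 66 x 18 mm, lying beside the press; bystander
- spare_connector_b: spare white 5-way connector, 24 x 42 x 18 mm, lying beside the press; bystander
- scissors: scissors with red handles, 155 mm long, lying flat, 10 mm high; bystander
- glue_gun: green hot-glue gun lying on its side, 190 x 110 x 31 mm, unplugged; bystander
- knife: yellow utility knife, 140 x 22 x 16 mm, lying flat; bystander
- adapter_strip: white test adapter strip, 30 x 154 x 22 mm; bystander
- screwdriver: screwdriver lying on the bench; bystander
- parts_tray: open blue tray 120 x 170 x 40 mm with small white housings; bystander

How it is judged:
By the outcome, as a careful person would: the job done as asked, in the order asked, and still so for the second after the job is handed in, with the robot touching nothing.
It also fails if it takes over 64 s, if anything falls off the work surface, if the arm or the gripper's body presses on something with over 40 N, if the wrist force passes 120 N, or if a joint passes its speed limit or range.

## Working session

There is one attempt and no reset: what is moved stays moved. The work goes in short steps, each a Python script; the robot and the scene stay as the last script left them, time stands still between calls to the robot, and variables do not carry over. Pictures are saved under pics/ and viewed, about 8 in all and at most 12, crops included, and the job is handed in when it is done.

```bash
mkdir -p pics
python3 - <<'E'
from cell import r, optics
import cv2, numpy as np
for n in ("scene","side"):
    d=optics.get_image(n); cv2.imwrite(f"pics/{n}0.png",d["pixels"][:,:,::-1]); np.savez(f"{n}0.npz",**d)
    T=np.linalg.inv(d["camera_from_world"]); print(n,T[:3,3].round(3),T[:3,2].round(3),d["fx"])
print(r.finger_overhang,r.current_t(),r.current_ee_rot(),r.current_contact_force())
E
```

```text
scene [ 0.871 -0.552  1.059] [-0.297  0.491 -0.819] 434.2197773137008
side [0.121 0.857 0.764] [ 0.327 -0.768 -0.551] 521.2691284623359
0.022 0.1 [ 9.87557261e-01  1.57258936e-01 -3.39101819e-05 -5.30923667e-04] [-0.34187612  0.19023905 -0.01358795]
```

View pics/scene0.png

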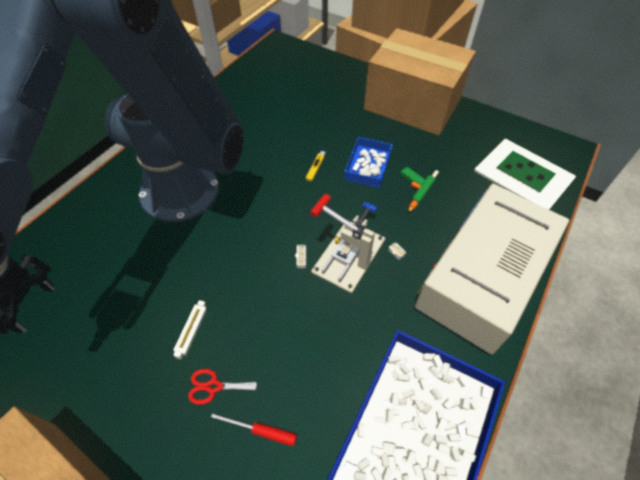

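View pics/side0.png

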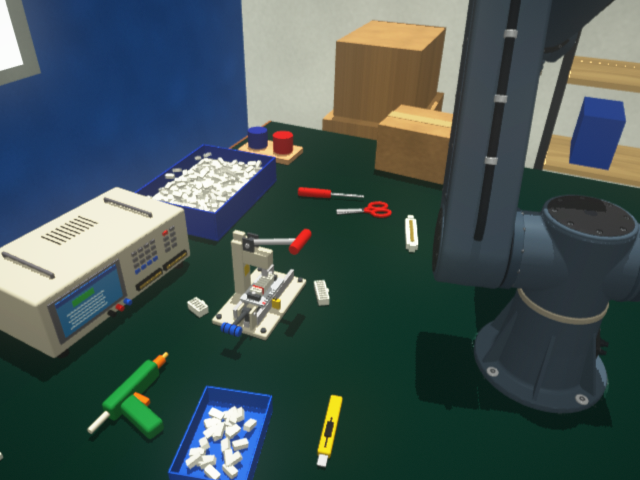

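The scene view shows the press near px (350,250), with the red grip at (320,206) and the blue bar at (369,209). In the side view the grip is at (300,240) and the bar at (232,329). Next I'll localise these with depth.

```bash
cat > h.py <<'E'
import numpy as np, cv2
def cloud(d,T=None):
    z=d["depth"]; v,u=np.mgrid[:480,:640]
    P=np.stack([(u-d["cx"])/d["fx"]*z,(v-d["cy"])/d["fy"]*z,z,np.ones_like(z)],-1)
    if T is None: T=np.linalg.inv(d["camera_from_world"])
    return (P@T.T)[...,:3]
def mask(px,c):
    h=cv2.cvtColor(np.ascontiguousarray(px),cv2.COLOR_RGB2HSV).astype(int); H,S,V=h[...,0],h[...,1],h[...,2]
    return {"red":((H<8)|(H>172))&(S>150)&(V>80),"blue":(H>105)&(H<125)&(S>150)&(V>60),
            "cream":(S<70)&(V>120),"yellow":(H>20)&(H<32)&(S>150)&(V>110)}[c]
E
python3 - <<'E'
from h import *
for n,box in (("scene",(290,185,400,300)),("side",(200,220,320,345))):
    d=np.load(n+"0.npz"); P=cloud(d); a,b,c,e=box
    roi=np.zeros((480,640),bool); roi[b:e,a:c]=1; ok=roi&(d["depth"]>0)
    for col,zl in (("red",(.15,.25)),("blue",(.03,.1)),("cream",(.006,.018)),("cream",(.155,.18))):
        m=ok&mask(d["pixels"],col)&(P[...,2]>zl[0])&(P[...,2]<zl[1])
        if n=="scene" and col=="blue": m[:, :355]=0
        Q=P[m]
        if len(Q)<5: print(n,col,len(Q)); continue
        rc=cv2.minAreaRect(Q[:,:2].astype(np.float32)*1000)
        uv=np.argwhere(m).mean(0)
        print(n,col,zl,len(Q),"px",uv[::-1].round(1),"mean",Q.mean(0).round(4),"zmax",Q[:,2].max().round(3),"rect",np.round(rc[0],1),np.round(rc[1],1),round(rc[2],1))
E
```

```text
scene red (0.15, 0.25) 195 px [319.8 205.1] mean [0.4963 0.0559 0.191 ] zmax 0.199 rect [495.2  58.8] [21.6 73. ] 1.9
scene blue (0.03, 0.1) 80 px [369.3 206.4] mean [0.5674 0.2203 0.0606] zmax 0.068 rect [566.6 221.1] [38.7 21.7] 0.8
scene cream (0.006, 0.018) 1443 px [342.3 264. ] mean [0.5862 0.0324 0.0125] zmax 0.018 rect [576.   67.2] [269.9 207.3] 69.8
scene cream (0.155, 0.18) 212 px [351.1 224.8] mean [0.5883 0.0594 0.1671] zmax 0.18 rect [581.9  63.7] [ 30.6 135.8] 84.9
side red (0.15, 0.25) 283 px [299.6 241.6] mean [0.4905 0.0705 0.1887] zmax 0.197 rect [492.7  63.5] [21.5 72.1] 0.4
side blue (0.03, 0.1) 180 px [231. 329.] mean [0.5624 0.2301 0.0593] zmax 0.066 rect [563.9 225.3] [23.2 39.3] 86.7
side cream (0.006, 0.018) 1716 px [261.6 305.8] mean [0.5705 0.0932 0.0117] zmax 0.018 rect [575.   71.5] [250.5 197.6] 74.5
side cream (0.155, 0.18) 220 px [258.7 238.5] mean [0.5874 0.0666 0.1665] zmax 0.18 rect [580.   67.9] [136.7  24.1] 1.3
```

```bash
cat >> h.py <<'E'
O=np.array([.5790,.0630]); YAW=np.radians(1.3)
def W(x,y,z):
    c,s=np.cos(YAW),np.sin(YAW); return [O[0]+c*x-s*y,O[1]+s*x+c*y,z]
def Q(a): # tool down, tool x at angle a in world
    return [np.cos(a/2),np.sin(a/2),0,0]
E
python3 - <<'E'
from h import *; from cell import r,optics
from scipy.spatial.transform import Rotation as R
for k in range(4):
    a=YAW+k*np.pi/2; a=(a+np.pi)%(2*np.pi)-np.pi
    q=r.inverse_kinematics(W(-.01,.162,.3),Q(a)); print(k,None if q is None else np.round(q,2))
print(np.round(optics.get_image("wrist")["mount"],3))
t=r.current_t(); r.set_gripper(0.0,40); r.move_to(W(-.01,.15,.30),Q(YAW)); print(r.current_t()-t, r.current_tool_pos(),r.current_contact_force())
pos=np.array(r.current_tool_pos()); rot=R.from_quat(r.current_ee_rot()).as_matrix()
d=optics.get_image("wrist"); T=np.eye(4);T[:3,:3]=rot;T[:3,3]=pos
np.savez("w1.npz",T=T@d["mount"],**d); cv2.imwrite("pics/w1.png",d["pixels"][:,:,::-1]); print(r.current_t(),np.round(T@d["mount"],3))
E
```

```text
0 [ 0.3   0.42  1.44 -0.    1.29  1.85]
1 [ 0.3   0.42  1.44 -0.    1.29  0.28]
2 [ 0.3   0.42  1.44 -0.    1.29 -1.29]
3 [ 0.3   0.42  1.44 -0.    1.29 -2.86]
[[-0.    -0.958 -0.288  0.073]
 [ 1.    -0.     0.    -0.   ]
 [-0.    -0.288  0.958 -0.12 ]
 [ 0.     0.     0.     1.   ]]
3.7 [0.56579853 0.21210996 0.29998622] [-0.3556005  -0.65104022 -0.23524735]
3.9 [[ 0.022 -0.957 -0.288  0.639]
 [-1.    -0.021 -0.007  0.214]
 [ 0.     0.288 -0.958  0.42 ]
 [ 0.     0.     0.     1.   ]]
```

View pics/w1.png

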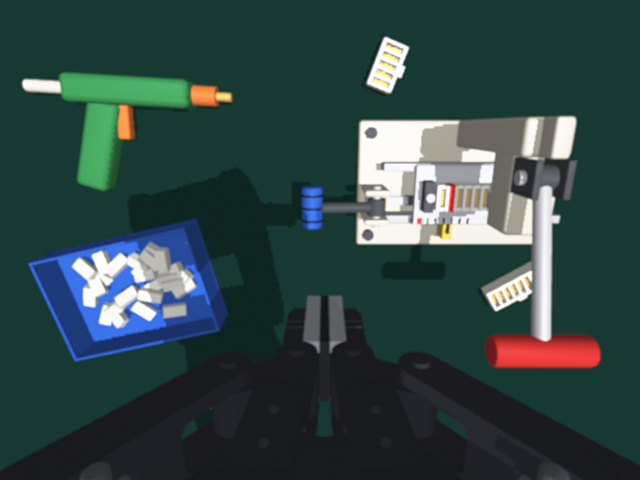

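The wrist view shows the blue bar at px (312,207), the red contact near (452,197), the yellow pointer at (446,232), and the red graduation near (420,222). I'll measure each of them next.

Run:
```python
from h import *
d=np.load("w1.npz"); P=cloud(d,d["T"]); px=d["pixels"]
c,s=np.cos(YAW),np.sin(YAW)
L=lambda p:np.r_[(np.array([[c,s],[-s,c]])@(p[:2]-O))*1000,p[2]*1000].round(1)
def ray(u,v,z):
    T=d["T"]; q=T[:3,:3]@[(u-d["cx"])/d["fx"],(v-d["cy"])/d["fy"],1]; return T[:3,3]+q*(z-T[2,3])/q[2]
for n,col,box,zp in (("bar","blue",(290,170,335,240),.056),("contact","red",(435,175,475,215),.062),("grad","red",(405,212,445,232),None),("pointer","yellow",(430,215,465,245),None),("grip","red",(470,320,620,380),.185)):
    a,b,e,f=box; m=np.zeros((480,640),bool); m[b:f,a:e]=mask(px,col)[b:f,a:e]
    if not m.any(): print(n,"none");continue
    v,u=np.argwhere(m).mean(0); Q=P[m&(d["depth"]>0)]; x0=np.argwhere(m)
    print(n,m.sum(),"px",u.round(1),v.round(1),"bbox",x0.min(0)[::-1],x0.max(0)[::-1],"depthmed",L(np.median(Q,0)),"z99",np.percentile(Q[:,2],[5,95]).round(4),"ray",L(ray(u,v,zp)) if zp else L(ray(u,v,np.median(Q[:,2]))))
for u,v in ((360,121),(357,243)): print("corner",L(ray(u,v,.012)))
# connector column profile
print([(u,px[197,u].tolist()) for u in range(425,500,1)])
cv2.imwrite("pics/w1c.png",cv2.resize(px[150:260,390:530,::-1],None,fx=5,fy=5,interpolation=cv2.INTER_CUBIC))
```

```text
bar 893 px 311.5 206.9 bbox [301 185] [323 229] depthmed [ -8.5 161.2  61.9] z99 [0.0509 0.0643] ray [ -9.3 161.2  56. ]
contact 89 px 451.4 197.1 bbox [449 184] [454 210] depthmed [ 1.  30.9 62.2] z99 [0.0608 0.0634] ray [ 0.9 31.  62. ]
grad 12 px 419.0 220.5 bbox [418 219] [420 222] depthmed [-25.4  55.1  44.5] z99 [0.0437 0.0455] ray [-25.5  55.1  44.5]
pointer 81 px 444.2 231.4 bbox [440 225] [450 237] depthmed [-40.2  26.3  33.8] z99 [0.0285 0.0355] ray [-39.5  25.7  33.8]
grip 3506 px 542.2 351.5 bbox [486 335] [600 367] depthmed [-80.9   3.  191.5] z99 [0.1808 0.1941] ray [-85.  -1. 185.]
corner [ 69.1 113.1  12. ]
corner [-58.3 113.2  12. ]
[(425, [113, 112, 117]), (426, [188, 186, 193]), (427, [241, 240, 245]), (428, [250, 249, 252]), (429, [250, 249, 251]), (430, [249, 249, 251]), (431, [249, 249, 251]), (432, [250, 250, 252]), (433, [250, 249, 252]), (434, [237, 236, 240]), (435, [188, 187, 190]), (436, [178, 179, 178]), (437, [239, 240, 240]), (438, [255, 255, 255]), (439, [255, 254, 255]), (440, [254, 251, 236]), (441, [254, 244, 173]), (442, [255, 237, 139]), (443, [24
[... 627 characters left out ...]
470, [133, 128, 120]), (471, [150, 149, 145]), (472, [177, 176, 171]), (473, [188, 185, 177]), (474, [184, 171, 153]), (475, [174, 148, 106]), (476, [168, 135, 81]), (477, [154, 130, 93]), (478, [133, 124, 110]), (479, [132, 132, 127]), (480, [159, 159, 154]), (481, [184, 183, 177]), (482, [188, 183, 170]), (483, [180, 163, 137]), (484, [172, 143, 96]), (485, [162, 133, 86]), (486, [141, 123, 96]), (487, [114, 109, 103]), (488, [100, 98, 101]), (489, [101, 99, 98]), (490, [105, 102, 96]), (491, [105, 102, 94]), (492, [105, 103, 94]), (493, [105, 103, 94]), (494, [105, 103, 95]), (495, [106, 103, 96]), (496, [106, 103, 96]), (497, [106, 103, 95]), (498, [106, 103, 96]), (499, [106, 103, 95])]
```

View pics/w1c.png

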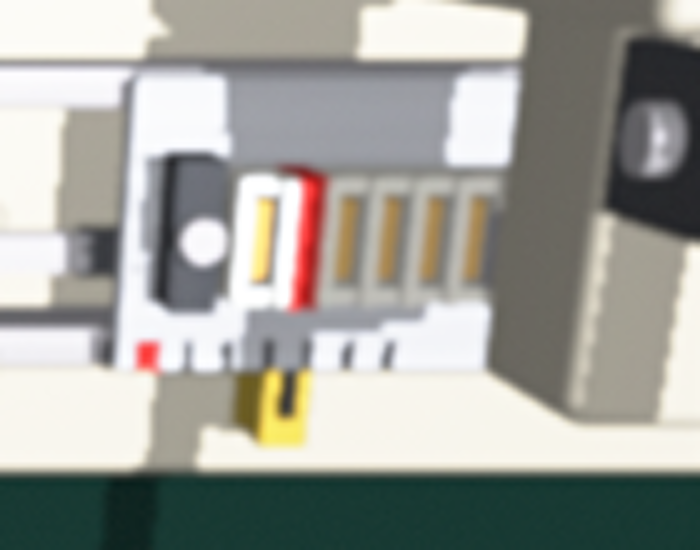

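Four clicks are needed: the red contact is at y≈31–32 mm, and the graduation-to-pointer distance is about 31.7 mm, so the two agree. I'll make the first stroke with force logging.

```bash
cat >> h.py <<'E'
TIP=.022
def bar(drop):
    y=.100+np.sqrt(.003860-(.004-drop)**2); return W(-.0095,y-.0005,.064-drop+TIP)
def fz(r,z0): return r.current_contact_force()[2]-z0
def press(r,path,start,end,step,goal,z0,vel=.02):
    """step down until goal N; returns drop and log"""
    d=start; log=[]
    while d<end:
        d+=step; r.move_linear(path(d),vel=vel); f=fz(r,z0); log.append((round(d*1000,1),round(f,1)))
        if f>goal: break
    return d,log
E
python3 - <<'E'
from h import *; from cell import r
r.move_linear(bar(-.02),vel=.25); z0=r.current_contact_force()[2]; t=r.current_t(); print(t,z0,r.current_tool_pos())
r.move_linear(bar(-.004),vel=.1); r.move_linear(bar(.004),vel=.04); print(fz(r,z0)); r.move_linear(bar(.016),vel=.04); print(fz(r,z0),r.current_t()-t); t=r.current_t()
d,log=press(r,bar,.016,.040,.0005,9.5,z0); print(log,r.current_t()-t, r.current_tool_pos(), bar(d))
if log[-1][1]>9.5:
    r.sleep(.15); print("held",fz(r,z0)); r.move_linear(bar(-.006),vel=.1)
print(r.current_t(),fz(r,z0))
E
```

```text
4.825 0.46085520595766755 [0.56672621 0.2196991  0.10734734]
1.0070435265581377
2.267492167069215 1.1166999999999998
[(16.5, np.float64(1.1)), (17.0, np.float64(2.1)), (17.5, np.float64(3.0)), (18.0, np.float64(4.1)), (18.5, np.float64(3.0)), (19.0, np.float64(3.8)), (19.5, np.float64(3.3)), (20.0, np.float64(2.5)), (20.5, np.float64(3.4)), (21.0, np.float64(1.7)), (21.5, np.float64(2.2)), (22.0, np.float64(2.0)), (22.5, np.float64(1.4)), (23.0, np.float64(1.5)), (23.5, np.float64(1.7)), (24.0, np.float64(2.1)), (24.5, np.float64(2.7)), (25.0, np.float64(3.4)), (25.5, np.float64(4.5)), (26.0, np.float64(5.8)), (26.5, np.float64(5.9)), (27.0, np.float64(8.3)), (27.5, np.float64(9.5)), (28.0, np.float64(9.8))] 6.000000000000001 [0.56601437 0.22023844 0.05869749] [np.float64(0.5659449307562964), np.float64(0.2195503050058672), 0.05799999999999999]
held 10.450695667041025
12.5833 -0.9897873799798671
```

```bash
cat >> h.py <<'E'
def look(r,optics,name):
    from scipy.spatial.transform import Rotation as R
    T=np.eye(4);T[:3,:3]=R.from_quat(r.current_ee_rot()).as_matrix();T[:3,3]=r.current_tool_pos()
    d=optics.get_image("wrist"); d["T"]=T@d["mount"]; cv2.imwrite(f"pics/{name}.png",d["pixels"][:,:,::-1])
    c,s=np.cos(YAW),np.sin(YAW); P=cloud(d,d["T"]); l=(P[...,:2]-O)@np.array([[c,-s],[s,c]])*1000
    m=mask(d["pixels"],"red")&(P[...,2]>.057)&(P[...,2]<.067)&(abs(l[...,0])<15)&(abs(l[...,1])<60)
    g=mask(d["pixels"],"red")&(P[...,2]>.038)&(P[...,2]<.050)&(abs(l[...,0]+26)<12)&(abs(l[...,1])<70)
    for n,k in (("contact",m),("grad",g)): print(n,k.sum(),l[k].mean(0).round(1) if k.any() else "", np.argwhere(k).mean(0)[::-1].round(1) if k.any() else "")
    return d
E
python3 - <<'E'
from h import *; from cell import r,optics
look(r,optics,"w2"); print(r.current_t())
E
```

```text
contact 0  
grad 102 [-26.   47.4] [560.4 322. ]
12.6333
```

View pics/w2.png

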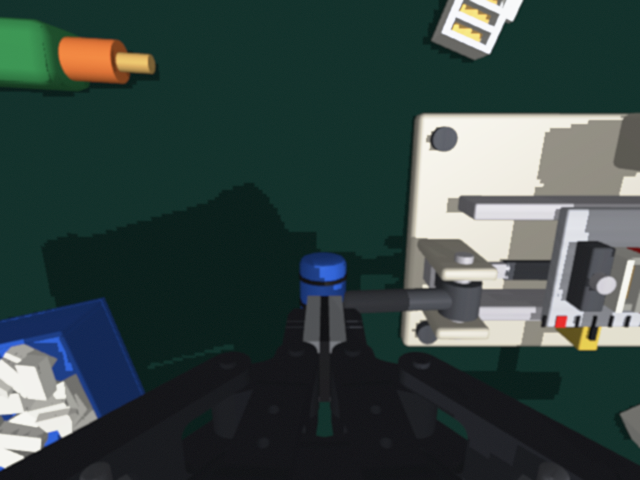

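The graduation moved from y=55.1 to 47.4, which is one click. The pointer is at px (588,335) and the red graduation at (560,322). Three strokes remain, and the script will check each one.

Run:
```python
from h import *; from cell import r,optics
for k in range(3):
    z0=r.current_contact_force()[2]
    r.move_linear(bar(.0),vel=.04); r.move_linear(bar(.024),vel=.06); f=fz(r,z0)
    d,log=press(r,bar,.024,.0305,.0005,9.5,z0)
    r.sleep(.1); h=fz(r,z0); print(k,f,[float(x[1]) for x in log],"drop",d,"held",h)
    r.move_linear(bar(-.006),vel=.1); r.sleep(.2); look(r,optics,f"s{k}"); print(r.current_t())
    c=1
    if log[-1][1]<9.5: print("no stop"); break
```

```text
0 4.242376559096188 [4.5, 5.7, 6.8, 7.2, 7.1, 9.3, 10.3] drop 0.027500000000000004 held 11.00071521780745
contact 0  
grad 111 [-25.9  39.2] [578.2 321.9]
16.0667
1 1.95109349229266 [2.1, 3.8, 5.3, 6.5, 7.4, 8.9, 9.8] drop 0.027500000000000004 held 10.118031030870924
contact 0  
grad 109 [-25.7  31.5] [594.7 321.4]
19.5
2 1.6587668787755083 [2.4, 3.1, 3.7, 5.0, 6.9, 8.1, 8.9, 10.1] drop 0.028000000000000004 held 10.000210160343169
contact 0  
grad 101 [-25.5  23.5] [611.4 321.1]
23.1917
```

Four clicks are done: the graduation is at 23.5 and the pointer at about 23.4. I'll check the alignment from above before pressing.

Run:
```python
from h import *; from cell import r,optics
r.move_linear(W(-.01,.15,.30),vel=.25)
d=look(r,optics,"w3"); print(r.current_t())
cv2.imwrite("pics/w3c.png",cv2.resize(d["pixels"][150:260,390:530,::-1],None,fx=5,fy=5,interpolation=cv2.INTER_CUBIC))
```

```text
contact 75 [ 1.8 -0.6] [486.8 195.1]
grad 15 [-25.8  23.6] [451.8 220. ]
24.225
```

View pics/w3c.png

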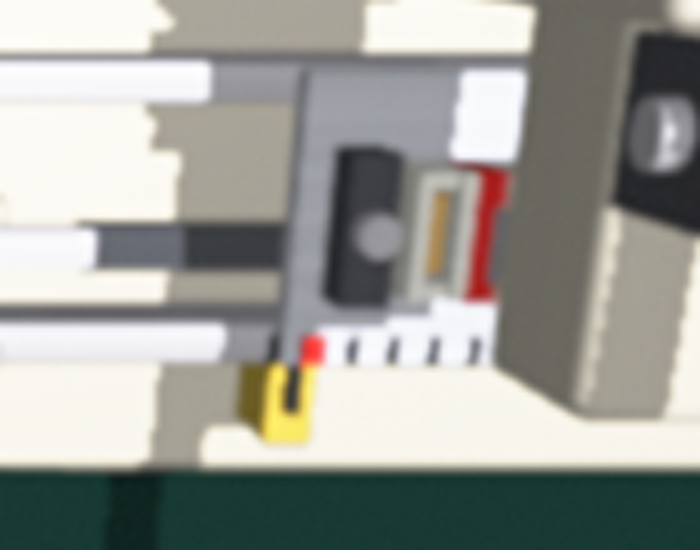

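The red contact is at y=-0.6 mm, under the ram. The graduation is about 20 crop px from the pointer mark, and the roughly 10 mm height difference explains that as parallax. Now the handle.

Run:
```python
from h import *; from cell import r,optics
def grip(drop):
    z=.033-drop; return W(.030-np.sqrt(.1196**2-z*z),0,.194-drop+TIP)
r.move_linear(W(-.085,0,.30),vel=.2); r.move_linear(grip(-.012),vel=.15); z0=r.current_contact_force()[2]; print(r.current_t(),z0)
r.move_linear(grip(.002),vel=.04); print(fz(r,z0))
for d in (.012,.024,.036,.046):
    r.move_linear(grip(d),vel=.04); f=fz(r,z0); print(d,round(f,1))
    if f>11: break
else:
    d,log=press(r,grip,.046,.058,.0005,13,z0); print([float(x[1]) for x in log],d)
    r.sleep(.8); print("held",fz(r,z0),r.current_tool_pos(),r.current_t())
r.sleep(.0)
for d in (.036,.024,.012,0): r.move_linear(grip(d),vel=.06)
r.move_linear(grip(-.03),vel=.1); print(fz(r,z0),r.current_t())
r.move_linear(W(-.085,.0,.32),vel=.2); r.move_linear(W(-.01,.15,.30),vel=.25); r.sleep(.2)
look(r,optics,"w4"); d=optics.get_image("side"); cv2.imwrite("pics/side4.png",d["pixels"][:,:,::-1]); print(r.current_t(),r.current_contact_force())
a=cv2.imread("pics/w4.png"); cv2.imwrite("pics/both.png",np.hstack([cv2.resize(a,(400,300)),cv2.resize(d["pixels"][150:390,160:480,::-1],(400,300))]))
```

```text
25.85 -0.6186288383706764
4.584866911192455
0.012 5.2
0.024 6.2
0.036 6.1
0.046 5.6
[5.8, 6.2, 5.2, 5.7, 6.7, 6.4, 5.7, 7.4, 6.8, 6.2, 7.4, 6.1, 6.6, 7.1, 8.1, 9.6, 11.2, 11.8, 13.9] 0.05550000000000001
held 14.10396689906258 [0.49130267 0.06101684 0.16142094] 33.625
1.06353001592647 35.6333
contact 76 [ 1.5 -0.7] [485.2 196. ]
grad 15 [-25.7  23.6] [450.4 220.4]
37.2833 [ 0.29820349  0.13592184 -0.22479693]
```

View pics/both.png

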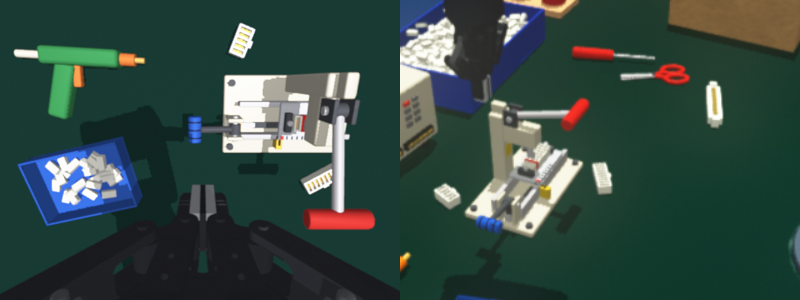

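The handle and lever are both back up, the carriage is still in the target notch, and the neighbouring items are where they were. Handing in.

```bash
python3 -c "
from cell import r
r.hand_in(); print(r.current_t())"
```

```text
the job is handed in; nothing more can be done
the job is handed in; nothing more can be done
```

The red contact was fed under the ram and pressed once to the stop, and the job is handed in. The last clock reading before hand-in was 37.3 s, against the 64 s limit.

- **Lever:** I gave it four full strokes, each felt to the stop at 10–11 N and then let right up. The graduation moved from y=55.1 to 47.4, 39.2, 31.5 and 23.5 mm, about one 8 mm notch per stroke.
- **Alignment before pressing:** The red contact measured 0.6 mm from the ram line. The graduation sat beside the pointer mark once I allowed for the camera angle.
- **Handle:** I pressed it down about 54 mm to its firm stop, where the force rose from about 7 N to 14 N. I held it 0.8 s and let it rise.
- **Last checks:** The handle and lever are up, and the carriage has not moved (graduation at 23.6 mm). The bystanders visible in the final pictures looked undisturbed by eye. The gripper was clear of everything.

**Less clear:** The force readings had about 1 N of noise, so the click did not show distinctly in the force. I confirmed each feed from the pictures instead.

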